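Stand the post that fits, then hold the kiln lid at 35 degrees

ROBOT

A 6-joint arm with a two-finger parallel gripper is mounted at the origin on the work surface. World frame = base frame: x ahead of the robot, y to its left, z up, the work surface at z = 0. Lengths are in m, angles in degrees, forces in N, time in s.
With the tool pointing down it reaches from about 0.3 to 0.75 m from the base axis. Payload 8.5 kg.
Tool frame: the origin (TCP) lies at the very end of the fingers, on their centre line; the grasp point (between the pads) lies 19 mm behind it; z points along the fingers, y is the line along which they close (so a half turn about z gives the same grasp; the last joint's range is limited). The gripper opens to 85 mm and grips with 20 to 120 N. Pads are 22 mm wide; open, the fingers measure 114 mm over their backs; the gripper's body (76 mm by 85 mm) begins 54 mm behind the grasp point. The pads swing forward as they close: fully open they stand 13 mm farther back than shut.
Start: joints at [60.373, 21.807, 74.336, -0, 83.858, -12.336], TCP at [0.163, 0.525, 0.207] pointing down, gripper open.
Joint ranges: [-178.18, 178.18], [-50.72, 133.34], [12.68, 142.11], [-81.47, 261.47], [9.98, 163.14], [-165.26, 165.26]. Speed limits (degrees/s): [136.94, 136.94, 180, 180, 180, 180].

INTERFACE

Orientations are given as a 3x3 rotation matrix whose columns are the frame's x, y, z axes.
In Python, from rig import env, imaging gives the robot as it stands. The module is installed in compiled form; this text tells all that it offers.
- The arm moves only by the tool arm_command, never from a script. Its arguments are lists of equal length, an entry for each row: "turn": the turn, a rotation vector about the tool's x, y, z in units of 5 degrees (1.0 is 5 degrees), a list of three; "xyz": the shift along the tool's x, y, z in units of 50 mm (1.0 is 50 mm), a list of three; "claw": the finger opening in mm, from 0 to 85.4. A call has 1 to 12 rows; each row shifts and turns the commanded pose from where the row before left it, along the tool's axes as they then stand; what a row does not reach is not made up. A row lasts 1/10 s, in which the tool goes at most 50 mm and 8.59 degrees, less where a joint would pass 70% of its speed; a pose out of reach is approached as far as the arm can. A call is refused whole if a number of a shift passes 1 or a number of a turn 1, either way. A call with a gripper value outside its range is refused whole. The fingers move at their own pace and stop on an object; "squeeze" is the grip in N (left out, the last holds). Time passes only in rows, so rows that do not move let the fingers close. It gives the time, the measured TCP pose, the force, the opening and the grip force at its end, in the units of the state.
- env.observe(): the state, without advancing time (a new reading comes with each control period).
- imaging.get_image(name): name is "side" or "top"; returns (picture, depth): 480x640x3 uint8, blue, green, red; 480x640 float32, m along the optical axis (not along the pixel's ray), 0 where there is no reading.
- imaging.camera_info(name): a dict with "camera_matrix" (3x3 intrinsics, pixels), "k1" (the pictures are not rectified: a ray, as slopes to the right and down, at radius r is drawn at 1 + k1 r^2 times it, then the intrinsics apply), "rvec" (rotation vector, rad) and "tvec" (3), from world to camera coordinates, as OpenCV has them. Camera axes: x right, y down, z forward; pixel columns grow to the right and rows downward; lengths in m; the calibration is good to about 2 mm. A picture is of the moment at which its call begins. camera_info takes no time and is no camera call.
- env.close_job(): hands the job in; it is judged then, once.
The state is a dict: "time_s": time; "q": joint angles; "qvel": joint speeds; "joint_efforts": joint torques, N m; "position": TCP position; "tool_rot": TCP orientation; "ft_force": force on the tool from outside, world axes, zero at the start; "wrist_torque": the same for the moment, N m; "grip_width": finger opening in m; "gripper_force": force on a finger pad.
Only numpy, scipy, OpenCV 4.12 (cv2) and the standard library are available. Lean on these libraries where they do the work, as an engineer would, in place of code of your own. Each camera call takes 0.05 s, during which the arm holds its last target. There are 200 camera calls.

TASK

Of the three kiln posts on the bench, find the one that fits the bore of the square firing stand and leave it standing upright, fully home in that bore, while the kiln lid is still shut. Then lift the lid of the small kiln by its handle and keep holding it open at 35 degrees, so that I can load the stand: finish while holding, since the lid drops shut if let go. Leave the jar, the mug and the wooden modelling tool where they are.

Things in the scene. Friction and masses are not known exactly. Their poses are not given: they have to be found in the camera images.
- post_a: A plain upright cylinder of pale kiln-furniture ceramic, 28 mm in diameter, 80 mm tall, about 100 g, standing on the bench, with a slightly chamfered foot. The slimmest of three otherwise alike posts, and the only one that enters the stand's bore. Origin: centre of its underside; z along the post.
- post_b: A plain upright cylinder of pale kiln-furniture ceramic, 34 mm in diameter, 80 mm tall, about 140 g, standing on the bench, with a slightly chamfered foot. The middle one of three; too thick for the bore. Origin: centre of its underside; z along the post.
- post_c: A plain upright cylinder of pale kiln-furniture ceramic, 40 mm in diameter, 80 mm tall, about 190 g, standing on the bench, with a slightly chamfered foot. The thickest of three; too thick for the bore. Origin: centre of its underside; z along the post.
- stand: Firing stand: a loose, square plate of pale kiln-furniture ceramic, 110 x 110 x 25 mm, about 1 kg, lying flat on the bench, with one round blind bore in the middle of its top. Origin: centre of its underside.
- stand_hole0 (a point): Centre of the bore's mouth, on the top face of the stand (25 mm above the bench). Bore: 31 mm in diameter, 20 mm deep, so that a post fully home has its underside 5 mm above the bench and its top 85 mm above the bench.
- kiln: Small top-loading electric test kiln, fixed to the bench: square steel-clad box 220 x 220 mm, 130 mm high without the lid. Origin: centre of its underside; its x axis points from the front (handle side, nearest the robot) to the back (hinge side), z up. The lid's hinge line is horizontal, parallel to the kiln's y axis, 110 mm behind (+x) and 130 mm above this origin.
- kiln_lid (a joint): Opening angle of the kiln lid in rad: 0 shut, grows as its front edge rises (35 degrees = 0.61). The lid is a flat steel-clad slab 220 x 220 mm, 30 mm thick (top face 160 mm above the bench when shut), about 0.6 kg; the hinge is free-running, without spring or catch, so the lid falls shut when let go.
- lid_handle (a point): Middle of the lid's handle, which moves with the lid: a round wooden bar 14 mm in diameter and 130 mm long, parallel to the hinge, carried by two thin rods (60 mm either side of the middle) 45 mm in front of the lid's front edge. When shut its axis is 185 mm above the bench, 25 mm above the lid's top face and 265 mm in front of and 55 mm above the hinge line. The space around and below the bar is free; the bar can roll between gripper pads as the lid swings.
- jar: Bystander: amber glass jar with a white cap, 64 mm in diameter, 85 mm tall. Origin: centre of its underside.
- mug: Bystander: white mug, 76 mm in diameter, 85 mm tall. Origin: centre of its underside.
- modelling_tool: Bystander: wooden modelling tool, 190 mm long, lying flat on the bench along its x axis. Origin: on its underside near its middle.

How it is judged:
By the outcome, as a careful person would: the job done as asked, in the order asked, and still so for the second after the job is handed in, while the arm keeps its last pose, push and grip.
It also fails if it takes over 61 s, if anything falls off the work surface, if the arm or the gripper's body presses on something with over 40 N, if the wrist force passes 120 N, or if a joint passes its speed limit or range.

## Working session

There is one attempt and no reset: what is moved stays moved. The work goes in short steps, Python scripts to look and compute and a tool call to move; the robot and the scene stay as the last step left them, time stands still between calls to the robot, and variables do not carry over. Pictures are saved under pics/ and viewed, at most 10 in all, crops included, and the job is handed in when it is done.

Besides the shell and the picture viewer there is one more tool, called as name(argument=value, ...), one argument or row to a line, values as JSON. arm_command: Moves the arm, as the interface text tells. Its arguments: {"type":"object","properties":{"turn":{"type":"array"},"xyz":{"type":"array"},"claw":{"type":"array"},"squeeze":{"type":"number"}},"required":["turn","xyz","claw"]}

```bash
mkdir -p pics; cat > h.py <<'E'
import numpy as np, cv2
from rig import env, imaging
def cam(n):
    c=imaging.camera_info(n); R=cv2.Rodrigues(np.array(c["rvec"],float))[0]; return np.array(c["camera_matrix"]),float(c["k1"]),R,np.array(c["tvec"],float).ravel()
def rays(n,uv):
    K,k1,R,t=cam(n); uv=np.atleast_2d(np.array(uv,float))
    p=cv2.undistortPoints(uv[:,None],K,np.array([k1,0,0,0.]))[:,0]
    return np.c_[p,np.ones(len(p))]
def plane(n,uv,z):
    K,k1,R,t=cam(n); d=rays(n,uv)@R; o=-R.T@t
    return o+d*((z-o[2])/d[:,2])[:,None]
def cloud(n,dep):
    K,k1,R,t=cam(n); v,u=np.mgrid[0:480,0:640]
    r=rays(n,np.c_[u.ravel(),v.ravel()])*dep.reshape(-1,1)
    return ((r-t)@R).reshape(480,640,3)
E
python3 - <<'E'
from h import *
for n in("top","side"):
    im,d=imaging.get_image(n); cv2.imwrite(f"pics/{n}0.png",im); np.savez(f"{n}0.npz",im=im,d=d)
    K,k1,R,t=cam(n); print(n,(-R.T@t).round(3),R[2].round(2),K[0,0],k1,(d>0).mean())
s=env.observe(); print(s["time_s"],s["position"],s["tool_rot"],s["ft_force"],s["grip_width"])
E
```

```text
top [ 0.387 -0.088  1.153] [ 0.19  0.   -0.98] 520.9355246576787 -0.12565887113261306 0.9960611979166667
side [ 0.262 -0.774  0.69 ] [ 0.35  0.73 -0.58] 505.47946347136195 -0.002103287168234725 0.9961263020833333
0.1 [0.16335171 0.52488673 0.20658551] [[-9.54788237e-01  2.97286123e-01 -6.18572310e-04]
 [ 2.97286650e-01  9.54787642e-01 -1.09810741e-03]
 [ 2.64153101e-04 -1.23235333e-03 -9.99999206e-01]] [-0.16997428  0.87841124 -0.68151299] 0.08537132826966641
```

View pics/top0.png

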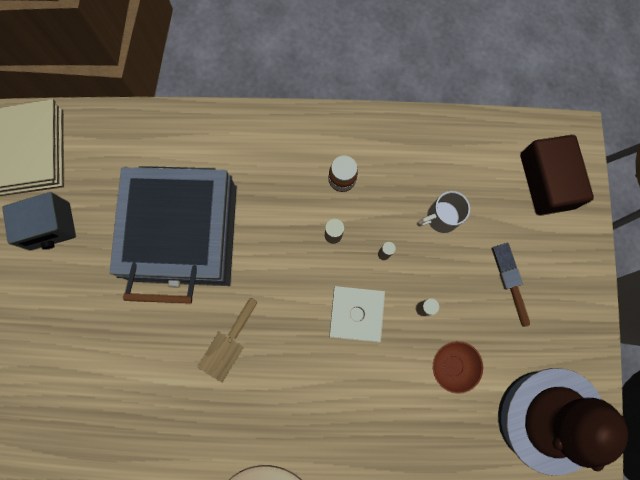

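View pics/side0.png

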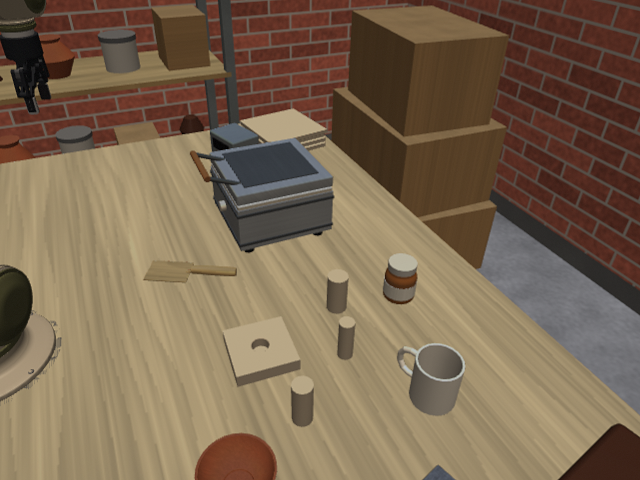

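The top view shows the kiln at (172,225) with its handle at (158,298), the stand at (357,314) with its bore at (357,314), and the posts at (335,230), (388,250) and (430,307). The jar is at (343,172), the mug at (450,210) and the modelling tool at (228,340). The side view agrees, and the post at (346,338) looks slimmest.

```bash
python3 - <<'E'
from h import *
z=np.load("top0.npz"); im,d=z["im"],z["d"]; P=cloud("top",d); Z=P[...,2]
def blobs(m,lbl,zz,box=None,amin=40):
    m=m.astype(np.uint8)
    n,l,s,c=cv2.connectedComponentsWithStats(m)
    for i in range(1,n):
        if s[i,4]<amin: continue
        cn=max(cv2.findContours((l==i).astype(np.uint8),0,1)[0],key=len)
        w=plane("top",cn.reshape(-1,2).astype(float),zz)[:,:2].astype(np.float32)
        A=cv2.contourArea(w); (cx,cy),r=cv2.minEnclosingCircle(w); rect=cv2.minAreaRect(w)
        print(lbl,c[i].round(1),"area",s[i,4],"xyz",plane("top",[c[i]],zz)[0].round(4),"zmed",np.median(Z[l==i]).round(4),"rect",np.round(rect[0],4),np.round(rect[1],4),round(rect[2],1))
blobs((Z>.073)&(Z<.09),"h80",.08)
blobs((Z>.018)&(Z<.032),"h25",.025)
v,u=np.mgrid[0:480,0:640]
blobs((Z>.17)&(Z<.21)&(u<320),"handle",.19)
blobs((Z>.15)&(Z<.168)&(u<320),"lid",.16)
hole=(Z<.018)&(abs(u-357)<12)&(abs(v-314)<12); blobs(hole,"hole",.025,amin=10)
# brightness-based tops
g=im.min(axis=2)
for c in((335,228),(388,248),(430,306)):
    m=(g>140)&(abs(u-c[0])<16)&(abs(v-c[1])<16); blobs(m,"bright",.08)
E
```

```text
h80 [561.6 171.6] area 2545 xyz [ 0.7561 -0.6368  0.08  ] zmed 0.0875 rect [ 0.7591 -0.6376] [0.1618 0.117 ] 11.4
h80 [343.7 167.7] area 543 xyz [ 0.7473 -0.1494  0.08  ] zmed 0.0836 rect [ 0.7468 -0.149 ] [0.059  0.0542] 1.0
h80 [ 44.7 227.4] area 275 xyz [0.5992 0.4983 0.08  ] zmed 0.0821 rect [0.5983 0.5011] [0.0729 0.1427] 55.6
h80 [451.7 208.1] area 288 xyz [ 0.6641 -0.3825  0.08  ] zmed 0.0825 rect [ 0.6635 -0.3824] [0.0729 0.0774] 1.6
h80 [228.5 227.9] area 56 xyz [0.608  0.0919 0.08  ] zmed 0.0819 rect [0.6081 0.0917] [0.0037 0.0778] 89.3
h80 [334.4 227.6] area 277 xyz [ 0.6145 -0.1316  0.08  ] zmed 0.0786 rect [ 0.6138 -0.1307] [0.0388 0.0379] 0.8
h80 [388.6 248.1] area 139 xyz [ 0.5738 -0.2461  0.08  ] zmed 0.0791 rect [ 0.574  -0.2458] [0.0255 0.0276] 1.4
h80 [173.9 283.5] area 63 xyz [0.487  0.2001 0.08  ] zmed 0.0834 rect [0.487  0.1998] [0.0105 0.0216] 1.9
h80 [430.6 306.2] area 208 xyz [ 0.4542 -0.3336  0.08  ] zmed 0.0787 rect [ 0.4546 -0.3344] [0.0319 0.0329] 45.0
h80 [541.3 416.8] area 3695 xyz [ 0.23   -0.5653  0.08  ] zmed 0.0807 rect [ 0.2249 -0.5848] [0.194  0.2
[... 1216 characters left out ...]
] [0.0295 0.131 ] 77.5
handle [157.6 294.3] area 708 xyz [0.4555 0.1999 0.19  ] zmed 0.1883 rect [0.4678 0.1993] [0.1339 0.052 ] 89.9
lid [168.8 222.5] area 11725 xyz [0.5994 0.1976 0.16  ] zmed 0.16 rect [0.6021 0.1994] [0.2198 0.221 ] 89.6
hole [356.8 313.7] area 154 xyz [ 0.4382 -0.1855  0.025 ] zmed 0.0038 rect [ 0.4386 -0.1849] [0.0279 0.0281] 1.3
bright [334.4 227.3] area 254 xyz [ 0.6152 -0.1315  0.08  ] zmed 0.0787 rect [ 0.6149 -0.1317] [0.0366 0.0359] 1.2
bright [388.6 247.6] area 120 xyz [ 0.5747 -0.246   0.08  ] zmed 0.0791 rect [ 0.575  -0.2458] [0.0236 0.0232] 0.1
bright [431.  306.2] area 193 xyz [ 0.4542 -0.3343  0.08  ] zmed 0.0787 rect [ 0.4536 -0.3344] [0.0304 0.0313] 44.9
```

```bash
python3 - <<'E'
from h import *
im=np.load("side0.npz")["im"]; cv2.imwrite("pics/sidecrop.png",cv2.resize(im[220:440,180:480],None,fx=2.6,fy=2.6,interpolation=cv2.INTER_CUBIC))
im=np.load("top0.npz")["im"]; cv2.imwrite("pics/topcrop.png",cv2.resize(im[200:350,310:460],None,fx=4,fy=4,interpolation=cv2.INTER_CUBIC))
E
```

```text
(no output)
```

View pics/topcrop.png

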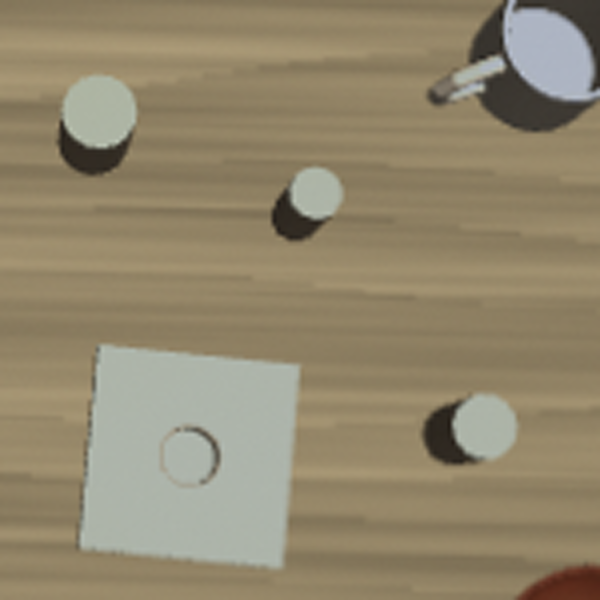

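Post A is at (0.574, -0.246); its apparent size is 28 mm and the other two measure 34 and 40 mm. The bore is at (0.438, -0.186), the lid centre at (0.60, 0.199), and the handle is near x ≈ 0.445. I'll turn the tool to yaw 0, so that tool x is world y and tool y is world x.

arm_command(
  turn=[
    [0, 0, 0.97],
    [0, 0, 0.97],
    [0, 0, 0.97],
    [0, 0, 0.97],
    [0, 0, 0.97],
    [0, 0, 0.97],
    [0, 0, 0.97],
    [0, 0, 0.97],
    [0, 0, 0.97],
    [0, 0, 0.97],
    [0, 0, 0.97],
    [0, 0, 0.97],
  ],
  xyz=[
    [0, 0, -0.06],
    [0, 0, -0.06],
    [0, 0, -0.06],
    [0, 0, -0.06],
    [0, 0, -0.06],
    [0, 0, -0.06],
    [0, 0, -0.06],
    [0, 0, -0.06],
    [0, 0, -0.06],
    [0, 0, -0.06],
    [0, 0, -0.06],
    [0, 0, -0.06],
  ],
  claw=[60, 60, 60, 60, 60, 60, 60, 60, 60, 60, 60, 60],
)

```text
time_s: 1.3
position: [0.1634, 0.525, 0.2428]
tool_rot: [[-0.247, 0.969, -0.001], [0.969, 0.247, -0.001], [-0.001, -0.001, -1.0]]
ft_force: [-0.4, -0.3, -0.1]
grip_width: 0.0602
gripper_force: 0.0
```

arm_command(
  turn=[
    [0, 0, 0.97],
    [0, 0, 0.97],
    [0, 0, 0.96],
    [0, 0, 0],
    [0, 0, 0],
    [0, 0, 0],
    [0, 0, 0],
    [0, 0, 0],
    [0, 0, 0],
    [0, 0, 0],
    [0, 0, 0],
    [0, 0, 0],
  ],
  xyz=[
    [0, 0, 0],
    [0, 0, 0],
    [0, 0, 0],
    [-0.7, 0.37, 0],
    [-0.7, 0.37, 0],
    [-0.7, 0.37, 0],
    [-0.7, 0.37, 0],
    [-0.7, 0.37, 0],
    [-0.7, 0.37, 0],
    [-0.7, 0.37, 0],
    [-0.7, 0.37, 0],
    [-0.7, 0.37, 0],
  ],
  claw=[60, 60, 60, 60, 60, 60, 60, 60, 60, 60, 60, 60],
)

```text
time_s: 2.5
position: [0.3303, 0.2086, 0.243]
tool_rot: [[-0.0, 1.0, -0.0], [1.0, 0.0, -0.0], [-0.0, -0.0, -1.0]]
ft_force: [0.9, 0.9, 0.7]
grip_width: 0.0601
gripper_force: 0.0
```

arm_command(
  turn=[
    [0, 0, 0],
    [0, 0, 0],
    [0, 0, 0],
    [0, 0, 0],
    [0, 0, 0],
    [0, 0, 0],
    [0, 0, 0],
    [0, 0, 0],
    [0, 0, 0],
    [0, 0, 0],
    [0, 0, 0],
    [0, 0, 0],
  ],
  xyz=[
    [-0.7, 0.37, 0],
    [-0.7, 0.37, 0],
    [-0.7, 0.37, 0],
    [-0.7, 0.37, 0],
    [-0.7, 0.37, 0],
    [-0.7, 0.37, 0],
    [-0.7, 0.37, 0],
    [-0.7, 0.37, 0],
    [-0.7, 0.37, 0],
    [-0.7, 0.37, 0],
    [-0.7, 0.37, 0],
    [0, 0, 0],
  ],
  claw=[60, 60, 60, 60, 60, 60, 60, 60, 60, 60, 60, 60],
)

```text
time_s: 3.7
position: [0.5346, -0.1786, 0.2415]
tool_rot: [[0.003, 1.0, -0.001], [1.0, -0.003, 0.0], [0.0, -0.001, -1.0]]
ft_force: [0.2, -0.6, -1.0]
grip_width: 0.0603
gripper_force: 0.0
```

```bash
python3 - <<'E'
from h import *
z=np.load("side0.npz"); im,d=z["im"],z["d"]; P=cloud("side",d); X,Y,Z=P[...,0],P[...,1],P[...,2]
for nm,m,h in(("a",(Z>.074)&(Z<.09)&(np.hypot(X-.574,Y+.246)<.025),.08),
 ("stand",(Z>.019)&(Z<.031)&(np.hypot(X-.438,Y+.186)<.09),.025)):
    cs=cv2.findContours(m.astype(np.uint8),2,1)[0]
    for c in sorted(cs,key=len)[-2:]:
        w=plane("side",c.reshape(-1,2).astype(float),h)[:,:2].astype(np.float32)
        r=cv2.minAreaRect(w); M=cv2.moments(w); print(nm,np.round(r[0],4),np.round(r[1],4),r[2],M["m10"]/M["m00"],M["m01"]/M["m00"])
b=(Z<.019)&(np.hypot(X-.438,Y+.186)<.03)
E
```

```text
a [ 0.5659 -0.2509] [0.0038 0.0026] 27.898813247680664 0.5659466435765096 -0.2509438505786777
a [ 0.5745 -0.2492] [0.0329 0.0269] 62.97071075439453 0.5744500154762433 -0.2484352537903999
stand [ 0.4395 -0.1887] [0.0295 0.0295] 16.18609046936035 0.4393721670828669 -0.18859689488287013
stand [ 0.4395 -0.1888] [0.1167 0.1109] 85.52704620361328 0.4395502636874215 -0.18833683763299697
```

arm_command(
  turn=[
    [0, 0, 0],
    [0, 0, 0],
    [0, 0, 0],
    [0, 0, 0],
    [0, 0, 0],
    [0, 0, 0],
    [0, 0, 0],
    [0, 0, 0],
    [0, 0, 0],
    [0, 0, 0],
    [0, 0, 0],
    [0, 0, 0],
  ],
  xyz=[
    [-0.68, 0.39, 0],
    [-0.68, 0.39, 0],
    [0, 0, 0],
    [0, 0, 0.7],
    [0, 0, 0.7],
    [0, 0, 0.7],
    [0, 0, 0.7],
    [0, 0, 0.5],
    [0, 0, 0.4],
    [0, 0, 0.2],
    [0, 0, 0.2],
    [0, 0, 0],
  ],
  claw=[60, 60, 60, 60, 60, 60, 60, 60, 60, 60, 60, 60],
)

```text
time_s: 4.9
position: [0.5723, -0.2423, 0.0375]
tool_rot: [[-0.0, 1.0, -0.001], [1.0, 0.0, 0.001], [0.001, -0.001, -1.0]]
ft_force: [0.3, -0.1, 0.6]
grip_width: 0.0598
gripper_force: 0.0
```

arm_command(
  turn=[
    [0, 0, 0],
    [0, 0, 0],
    [0, 0, 0],
    [0, 0, 0],
    [0, 0, 0],
    [0, 0, 0],
    [0, 0, 0],
    [0, 0, 0],
  ],
  xyz=[
    [-0.1, 0.04, 0],
    [0, 0, 0],
    [0, 0, 0],
    [0, 0, 0],
    [0, 0, 0],
    [0, 0, 0],
    [0, 0, 0],
    [0, 0, 0],
  ],
  claw=[60, 60, 22, 22, 22, 22, 22, 22],
  squeeze=40,
)

```text
time_s: 5.7
position: [0.5747, -0.2479, 0.0386]
tool_rot: [[-0.0, 1.0, 0.001], [1.0, 0.0, -0.001], [-0.001, 0.001, -1.0]]
ft_force: [-0.5, 0.7, 6.0]
grip_width: 0.0266
gripper_force: 39.4
```

arm_command(
  turn=[
    [0, 0, 0],
    [0, 0, 0],
    [0, 0, 0],
    [0, 0, 0],
    [0, 0, 0],
    [0, 0, 0],
    [0, 0, 0],
    [0, 0, 0],
    [0, 0, 0],
    [0, 0, 0],
    [0, 0, 0],
  ],
  xyz=[
    [0, 0, -0.2],
    [0, 0, -0.4],
    [0, 0, -0.4],
    [0, 0, -0.2],
    [0.24, -0.54, 0],
    [0.24, -0.54, 0],
    [0.24, -0.54, 0],
    [0.24, -0.54, 0],
    [0.24, -0.54, 0],
    [0, 0, 0],
    [0, 0, 0],
  ],
  claw=[22, 22, 22, 22, 22, 22, 22, 22, 22, 22, 22],
)

```text
time_s: 6.8
position: [0.4397, -0.1879, 0.0984]
tool_rot: [[0.0, 1.0, 0.0], [1.0, -0.0, -0.0], [-0.0, 0.0, -1.0]]
ft_force: [0.3, -0.7, -1.2]
grip_width: 0.0261
gripper_force: 39.9
```

```bash
python3 - <<'E'
from h import *
o=[]
for n in("side","top"):
    im,d=imaging.get_image(n); np.savez(f"{n}1.npz",im=im,d=d); o.append(im)
a=cv2.resize(o[0][240:420,180:340],(533,600),interpolation=2)
cv2.imwrite("pics/s1.png",a)
s=env.observe(); print(s["position"],s["grip_width"],s["ft_force"])
E
```

```text
[ 0.44036617 -0.18834598  0.09818883] 0.026493438256918717 [ 1.30297661 -0.70765043 -1.07128813]
```

View pics/s1.png

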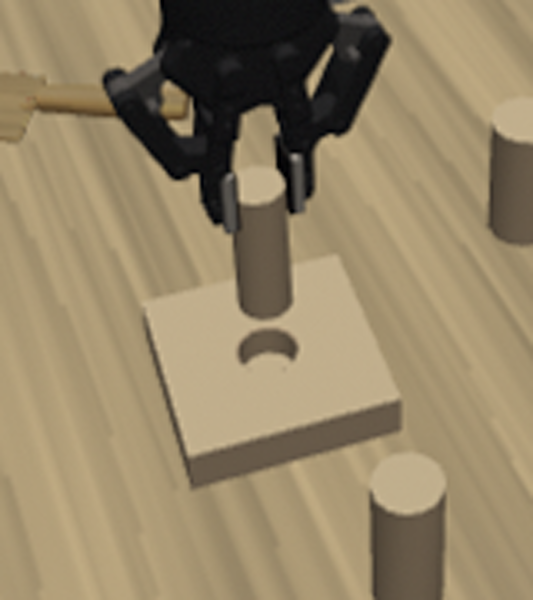

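The side view shows the post held upright, directly above the bore at crop position (268,350). I'll go down carefully.

arm_command(
  turn=[
    [0, 0, 0],
    [0, 0, 0],
    [0, 0, 0],
    [0, 0, 0],
    [0, 0, 0],
    [0, 0, 0],
    [0, 0, 0],
  ],
  xyz=[
    [0, 0, 0.3],
    [0, 0, 0.2],
    [0, 0, 0.1],
    [0, 0, 0.07],
    [0, 0, 0.05],
    [0, 0, 0.04],
    [0, 0, 0],
  ],
  claw=[22, 22, 22, 22, 22, 22, 22],
)

```text
time_s: 7.6
position: [0.4396, -0.1878, 0.0601]
tool_rot: [[-0.0, 1.0, -0.0], [1.0, 0.0, 0.0], [0.0, -0.0, -1.0]]
ft_force: [0.6, 0.0, -0.3]
grip_width: 0.0264
gripper_force: 39.9
```

arm_command(
  turn=[
    [0, 0, 0],
    [0, 0, 0],
    [0, 0, 0],
    [0, 0, 0],
    [0, 0, 0],
  ],
  xyz=[
    [0, 0, 0.1],
    [0, 0, 0.1],
    [0, 0, 0.05],
    [0, 0, 0.05],
    [0, 0, 0],
  ],
  claw=[22, 22, 22, 22, 22],
)

```text
time_s: 8.1
position: [0.4394, -0.1878, 0.0448]
tool_rot: [[-0.0, 1.0, -0.001], [1.0, 0.0, 0.0], [0.0, -0.001, -1.0]]
ft_force: [-1.1, 0.0, -2.3]
grip_width: 0.026
gripper_force: 39.9
```

arm_command(
  turn=[
    [0, 0, 0],
    [0, 0, 0],
    [0, 0, 0],
  ],
  xyz=[
    [0, 0, 0.03],
    [0, 0, 0.02],
    [0, 0, 0],
  ],
  claw=[22, 22, 22],
)

```text
time_s: 8.4
position: [0.44, -0.1882, 0.0435]
tool_rot: [[-0.0, 1.0, 0.001], [1.0, 0.0, -0.001], [-0.001, 0.001, -1.0]]
ft_force: [-1.0, 1.4, 8.3]
grip_width: 0.0265
gripper_force: 40.7
```

Contact at the expected home height. I'll release and lift.

arm_command(
  turn=[
    [0, 0, 0],
    [0, 0, 0],
    [0, 0, 0],
    [0, 0, 0],
    [0, 0, 0],
    [0, 0, 0],
    [0, 0, 0],
    [0, 0, 0],
    [0, 0, 0],
    [0, 0, 0],
    [0, 0, 0],
  ],
  xyz=[
    [0, 0, 0],
    [0, 0, 0],
    [0, 0, 0],
    [0, 0, -0.1],
    [0, 0, -0.4],
    [0, 0, -0.7],
    [0, 0, -0.8],
    [0, 0, -0.8],
    [0, 0, -0.8],
    [0, 0, -0.4],
    [0, 0, 0],
  ],
  claw=[45, 45, 45, 45, 45, 45, 45, 45, 45, 45, 45],
)

```text
time_s: 9.5
position: [0.4404, -0.1884, 0.2456]
tool_rot: [[-0.0, 1.0, 0.005], [1.0, 0.0, -0.004], [-0.004, 0.005, -1.0]]
ft_force: [-0.1, -0.4, 0.5]
grip_width: 0.0449
gripper_force: 0.0
```

```bash
python3 - <<'E'
from h import *
im,d=imaging.get_image("side"); P=cloud("side",d); X,Y,Z=P[...,0],P[...,1],P[...,2]
m=(np.hypot(X-.4395,Y+.1875)<.02)&(Z>.04)&(Z<.12); zz=Z[m]; print(m.sum(),np.percentile(zz,[50,90,97]))
t=m&(Z>.08); print(X[t].mean(),Y[t].mean(),np.median(Z[t]),t.sum())
cv2.imwrite("pics/s2.png",cv2.resize(im[240:420,180:340],(533,600),interpolation=2))
# handle from saved top/side views
z=np.load("top0.npz"); P=cloud("top",z["d"]); X,Y,Z=P[...,0],P[...,1],P[...,2]
m=(Z>.172)&(Z<.21)&(X<.462)&(X>.42)&(Y>.1)&(Y<.3); print("bar top",X[m].mean(),Y[m].min(),Y[m].max(),np.percentile(Z[m],[10,50,90]))
z=np.load("side0.npz"); P=cloud("side",z["d"]); X,Y,Z=P[...,0],P[...,1],P[...,2]
m=(Z>.172)&(Z<.21)&(X<.462)&(X>.42)&(Y>.1)&(Y<.3); print("bar side",X[m].mean(),Y[m].min(),Y[m].max(),np.percentile(Z[m],[10,50,90]))
print(env.observe()["position"])
E
```

```text
459 [0.07410604 0.08569022 0.08650359]
0.44059228813919804 -0.18820454589325297 0.0848779802948958 190
bar top 0.4494934193648452 0.13694642040793398 0.2675735835498562 [0.18500804 0.18919549 0.19182163]
bar side 0.4504910494644189 0.13431125533326418 0.2687531224062927 [0.18402903 0.18994572 0.19231339]
[ 0.43973515 -0.18793461  0.24354007]
```

View pics/s2.png

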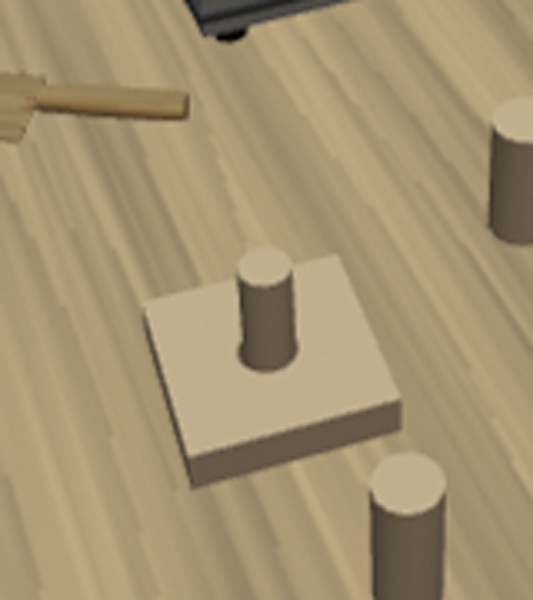

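The post is fully home: its top is at 0.085 m and it stands upright. The bar is at x ≈ 0.4475, y ≈ 0.2015, z 0.185, so I'll go to the handle next.

arm_command(
  turn=[
    [0, 0, 0],
    [0, 0, 0],
    [0, 0, 0],
    [0, 0, 0],
    [0, 0, 0],
    [0, 0, 0],
    [0, 0, 0],
    [0, 0, 0],
    [0, 0, 0],
    [0, 0, 0],
    [0, 0, 0],
    [0, 0, 0],
  ],
  xyz=[
    [0.4, 0.08, 0],
    [0.8, 0.08, 0],
    [0.8, 0, 0],
    [0.8, 0, 0],
    [0.8, 0, 0],
    [0.8, 0, 0],
    [0.8, 0, 0],
    [0.8, 0, 0],
    [0.8, 0, 0],
    [0.8, 0, 0],
    [0.19, 0, 0],
    [0, 0, 0],
  ],
  claw=[42, 42, 42, 42, 42, 42, 42, 42, 42, 42, 42, 42],
)

```text
time_s: 10.75
position: [0.4468, 0.2025, 0.2413]
tool_rot: [[-0.003, 1.0, -0.003], [1.0, 0.003, -0.001], [-0.001, -0.003, -1.0]]
ft_force: [-0.8, -0.7, -0.0]
grip_width: 0.0422
gripper_force: 0.0
```

arm_command(
  turn=[
    [0, 0, 0],
    [0, 0, 0],
    [0, 0, 0],
    [0, 0, 0],
    [0, 0, 0],
    [0, 0, 0],
  ],
  xyz=[
    [0, 0, 0.3],
    [0, 0, 0.4],
    [0, 0, 0.4],
    [0, 0, 0.3],
    [0, 0, 0.13],
    [0, 0, 0],
  ],
  claw=[42, 42, 42, 42, 42, 42],
)

```text
time_s: 11.35
position: [0.4473, 0.2006, 0.1654]
tool_rot: [[0.001, 1.0, -0.002], [1.0, -0.001, -0.001], [-0.001, -0.002, -1.0]]
ft_force: [-0.1, -1.0, -0.0]
grip_width: 0.0422
gripper_force: 0.0
```

arm_command(
  turn=[
    [0, 0, 0],
    [0, 0, 0],
    [0, 0, 0],
    [0, 0, 0],
    [0, 0, 0],
    [0, 0, 0],
    [0, 0, 0],
  ],
  xyz=[
    [0, 0, 0],
    [0, 0, 0],
    [0, 0, 0],
    [0, 0, 0],
    [0, 0, 0],
    [0, 0, 0],
    [0, 0, 0],
  ],
  claw=[30, 20, 8, 8, 8, 8, 8],
  squeeze=40,
)

```text
time_s: 12.05
position: [0.4488, 0.2017, 0.1671]
tool_rot: [[-0.0, 1.0, 0.004], [1.0, 0.0, 0.0], [0.0, 0.004, -1.0]]
ft_force: [4.8, -1.1, 5.5]
grip_width: 0.0078
gripper_force: 3.5
```

```bash
python3 - <<'E'
from h import *
im,d=imaging.get_image("side"); cv2.imwrite("pics/s3.png",cv2.resize(im[100:250,120:340],(800,545),interpolation=2))
s=env.observe(); print(s["position"],s["ft_force"],s["grip_width"],s["gripper_force"])
E
```

```text
[0.44881992 0.20169437 0.16706513] [ 5.19307152 -1.09962667  5.09407716] 0.007974872669234414 3.5082272440195084
```

View pics/s3.png

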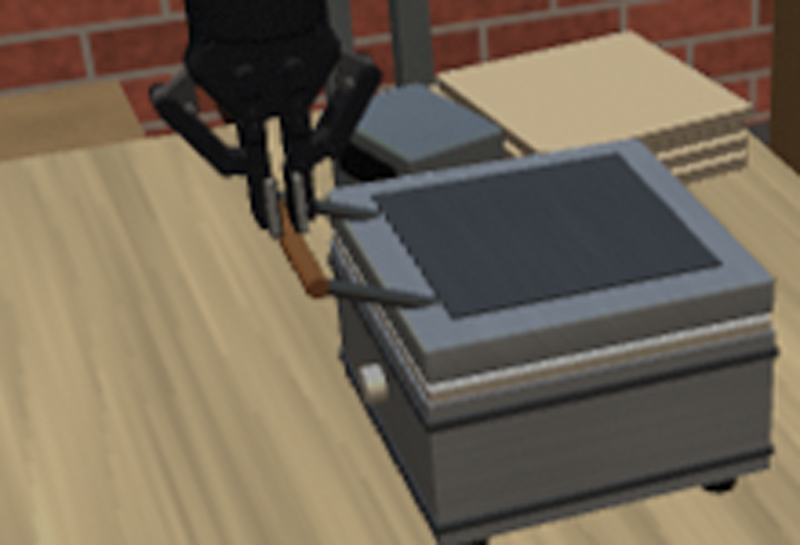

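The bar is between the pads but looks near their tips (crop 285,215), and the grip is only 3.5 N. I'll open slightly, go 7 mm lower and close fully.

arm_command(
  turn=[
    [0, 0, 0],
    [0, 0, 0],
    [0, 0, 0],
    [0, 0, 0],
    [0, 0, 0],
    [0, 0, 0],
    [0, 0, 0],
    [0, 0, 0],
    [0, 0, 0],
    [0, 0, 0],
    [0, 0, 0],
  ],
  xyz=[
    [0, 0, 0],
    [0, 0, 0],
    [0, 0, 0],
    [0, 0, 0.08],
    [0, 0, 0.06],
    [0, 0, 0],
    [0, 0, 0],
    [0, 0, 0],
    [0, 0, 0],
    [0, 0, 0],
    [0, 0, 0],
  ],
  claw=[28, 28, 28, 28, 28, 0, 0, 0, 0, 0, 0],
  squeeze=40,
)

```text
time_s: 13.2
position: [0.4504, 0.2016, 0.1594]
tool_rot: [[0.001, 1.0, 0.006], [1.0, -0.001, 0.0], [0.0, 0.006, -1.0]]
ft_force: [11.2, 0.8, -4.9]
grip_width: 0.012
gripper_force: 40.9
```

The bar is now firmly held at 40 N. I'll lift along the arc, with 6 rows first.

arm_command(
  turn=[
    [0, 0, 0],
    [0, 0, 0],
    [0, 0, 0],
    [0, 0, 0],
    [0, 0, 0],
    [0, 0, 0],
    [0, 0, 0],
  ],
  xyz=[
    [0, 0.09, -0.229],
    [0, 0.09, -0.229],
    [0, 0.078, -0.223],
    [0, 0.078, -0.223],
    [0, 0.097, -0.215],
    [0, 0.097, -0.215],
    [0, 0, 0],
  ],
  claw=[0, 0, 0, 0, 0, 0, 0],
)

```text
time_s: 13.9
position: [0.4731, 0.2014, 0.2262]
tool_rot: [[-0.0, 1.0, -0.003], [1.0, 0.0, -0.001], [-0.001, -0.003, -1.0]]
ft_force: [-6.0, -1.1, -0.7]
grip_width: 0.0122
gripper_force: 39.2
```

arm_command(
  turn=[
    [0, 0, 0],
    [0, 0, 0],
    [0, 0, 0],
    [0, 0, 0],
    [0, 0, 0],
    [0, 0, 0],
    [0, 0, 0],
    [0, 0, 0],
    [0, 0, 0],
    [0, 0, 0],
  ],
  xyz=[
    [0, 0.115, -0.206],
    [0, 0.115, -0.206],
    [0, 0.133, -0.195],
    [0, 0.133, -0.195],
    [0, 0.149, -0.183],
    [0, 0.149, -0.183],
    [0, 0.164, -0.169],
    [0, 0.164, -0.169],
    [0, 0, 0],
    [0, 0, 0],
  ],
  claw=[0, 0, 0, 0, 0, 0, 0, 0, 0, 0],
)

```text
time_s: 14.9
position: [0.5279, 0.2009, 0.3028]
tool_rot: [[0.0, 1.0, -0.003], [1.0, -0.0, -0.002], [-0.002, -0.003, -1.0]]
ft_force: [-14.8, -5.8, 13.8]
grip_width: 0.0104
gripper_force: 39.8
```

```bash
python3 - <<'E'
from h import *
for n in("side","top"):
    im,d=imaging.get_image(n); P=cloud(n,d); X,Y,Z=P[...,0],P[...,1],P[...,2]
    m=(X>.56)&(X<.69)&(Y>.12)&(Y<.28)&(Z>.17)&(Z<.34)&(d>0)
    A=np.c_[X[m],Y[m],np.ones(m.sum())]; w=np.ones(len(A),bool)
    for _ in range(5):
        c=np.linalg.lstsq(A[w],Z[m][w],rcond=None)[0]; w=abs(A@c-Z[m])<.006
    print(n,m.sum(),w.sum(),"angle",np.degrees(np.arctan(-c[0])),c)
    if n=="side": cv2.imwrite("pics/s4.png",im)
s=env.observe(); print(s["time_s"],s["position"],s["ft_force"],s["grip_width"],s["gripper_force"])
E
```

```text
side 778 777 angle 34.392152149590025 [-0.68451312  0.00822401  0.65772113]
top 3911 3910 angle 34.30045464253083 [-0.68216538  0.00174792  0.65426896]
15.0 [0.52779013 0.20095347 0.30263341] [-14.92086623  -5.68858023  12.20579127] 0.010724079508191363 39.773608446121216
```

View pics/s4.png

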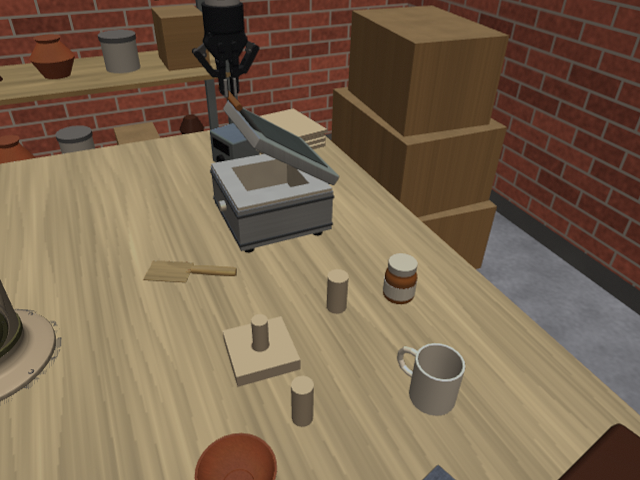

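The side view shows the lid open with the bar held at (233,100), the post upright in the stand at (260,330), and the jar, mug and tool unmoved. The lid is at 34.35°, with a radial preload of about 20 N. I'll relieve that and add about 0.6°.

arm_command(
  turn=[
    [0, 0, 0],
    [0, 0, 0],
    [0, 0, 0],
    [0, 0, 0],
    [0, 0, 0],
  ],
  xyz=[
    [0, -0.006, -0.05],
    [0, -0.006, -0.05],
    [0, 0, 0],
    [0, 0, 0],
    [0, 0, 0],
  ],
  claw=[0, 0, 0, 0, 0],
  squeeze=60,
)

```text
time_s: 15.5
position: [0.5298, 0.2009, 0.3051]
tool_rot: [[0.001, 1.0, -0.001], [1.0, -0.001, -0.002], [-0.002, -0.001, -1.0]]
ft_force: [2.2, -5.2, -5.8]
grip_width: 0.0089
gripper_force: 56.6
```

```bash
cat > ang.py <<'E'
from h import *
for n in("side","top"):
    im,d=imaging.get_image(n); P=cloud(n,d); X,Y,Z=P[...,0],P[...,1],P[...,2]
    m=(X>.56)&(X<.69)&(Y>.12)&(Y<.28)&(Z>.17)&(Z<.34)&(d>0)
    A=np.c_[X[m],Y[m],np.ones(m.sum())]; c=np.linalg.lstsq(A,Z[m],rcond=None)[0]
    print(n,"angle",np.degrees(np.arctan(-c[0])))
s=env.observe(); print(s["time_s"],s["position"],s["ft_force"],s["grip_width"],s["gripper_force"])
E
python3 ang.py
```

```text
side angle 35.08080764846644
top angle 34.97728979910726
15.6 [0.52978785 0.20092851 0.30512892] [ 3.05065245 -4.7902237  -5.4292911 ] 0.008998564162794827 56.55597388744354
```

arm_command(
  turn=[
    [0, 0, 0],
    [0, 0, 0],
    [0, 0, 0],
    [0, 0, 0],
    [0, 0, 0],
    [0, 0, 0],
    [0, 0, 0],
    [0, 0, 0],
    [0, 0, 0],
    [0, 0, 0],
    [0, 0, 0],
    [0, 0, 0],
  ],
  xyz=[
    [0, 0, 0],
    [0, 0, 0],
    [0, 0, 0],
    [0, 0, 0],
    [0, 0, 0],
    [0, 0, 0],
    [0, 0, 0],
    [0, 0, 0],
    [0, 0, 0],
    [0, 0, 0],
    [0, 0, 0],
    [0, 0, 0],
  ],
  claw=[0, 0, 0, 0, 0, 0, 0, 0, 0, 0, 0, 0],
)

```text
time_s: 16.8
position: [0.5298, 0.2009, 0.3051]
tool_rot: [[0.001, 1.0, -0.001], [1.0, -0.001, -0.002], [-0.002, -0.001, -1.0]]
ft_force: [1.5, -3.7, -4.8]
grip_width: 0.009
gripper_force: 56.6
```

```bash
python3 ang.py
```

```text
side angle 35.03048418766262
top angle 34.9537586009847
16.9 [0.5298205  0.20091247 0.30515055] [ 2.95013513 -5.79026215 -6.55372158] 0.009058891440868508 56.55628144741058
```

Stable at 35° with a steady grip, so I'll hand it in.

```bash
python3 -c "
from rig import env
print(env.close_job())"
```

```text
the job is handed in; nothing more can be done
None
```

The 28 mm post (post_a) is upright and fully home in the stand's bore, and was placed while the lid was shut; the arm is now holding the kiln lid open at 35° by its handle, the jar, mug and modelling tool were not touched, and the job was handed in at about 17 s.

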